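# Scan the finished gear unit

## Robot

A 6-joint arm with a two-finger parallel gripper is mounted at the origin on a cart in front of the work surface, level with it; the furniture and walls round the work are solid. World frame = base frame: x ahead of the robot, y to its left, z up, the work surface at z = 0. Lengths are in m, angles in degrees, forces in N, time in s.
With the tool pointing down it reaches from about 0.325 to 0.775 m from the base axis. Payload 5.5 kg.
Tool frame: the origin (TCP) lies at the centre of the arm's flange, where the gripper is bolted on; the fingertips stand 182 mm ahead of it and the grasp point (between the pads) lies 163 mm ahead of it; z points along the fingers, y is the line along which they close (so a half turn about z gives the same grasp; the last joint's range is limited). The gripper opens to 88 mm and grips with 3 to 60 N. Pads are 20 mm wide; open, the fingers measure 115 mm over their backs; the gripper's body (75 mm by 178 mm) begins 61 mm behind the grasp point.
Start: joints at [65.392, 5.22, 70.514, -0, 104.267, -3.249], TCP at [0.219, 0.559, 0.405] pointing down, gripper open.
Joint ranges: [-164.24, 164.24], [-49.07, 125.15], [9.68, 141.18], [-86.29, 266.29], [3.28, 154.24], [-151.56, 151.56]. Speed limits (degrees/s): [147.25, 147.25, 172.46, 180, 180, 180].

## Interface

Orientations are given as [roll, pitch, yaw] about the fixed x, y, z axes, in that order (R = Rz(yaw) Ry(pitch) Rx(roll)).
In Python, from station import r gives the robot as it stands. The module is installed in compiled form; this text tells all that it offers. Calls block until the motion is done:
- r.reach(position, orientation): joint-space move of the TCP to a pose.
- r.servo_line(position, rotation=None, speed=0.15): straight line of the TCP; rotation=None keeps the orientation; speed is the mean speed in m/s.
- r.move_joints(angles): joint-space move.
- r.let_go() and r.grab(squeeze=None): open the fingers fully, or close them until they stop; squeeze is the grip in N (None keeps the last).
- r.wait(seconds).
- r.inverse_kinematics(position, orientation): joint angles nearest the present ones, or None.
- r.sense(): the state.
- r.snapshot(name): name is "scene" or "top" or "wrist"; returns a dict with "frame" (420x560x3 uint8, red, green, blue), "fx", "fy", "cx", "cy" (pixels), "dist_coeffs" ([k1, k2, p1, p2, k3] as OpenCV has them; the pictures are not rectified), "R" (3x3) and "t" (3): a world point X has camera coordinates R X + t. Camera axes: x right, y down, z forward; pixel columns grow to the right and rows downward; lengths in m; the calibration is good to about 2 mm. A picture is of the moment at which its call begins. There is no depth.
A pose or a line that the arm cannot do raises r.IKError and nothing moves.
- r.hand_in(): hands the job in; it is judged then, once.
The state is a dict: "clock": time; "joints": joint angles; "joint_vel": joint speeds; "joint_torque": joint torques, N m; "tcp_pos": TCP position; "orientation": TCP orientation; "contact_force": force on the tool from outside, world axes, zero at the start; "torque": the same for the moment, N m; "opening": finger opening in m; "gripper_force": force on a finger pad.
Only numpy, scipy, OpenCV 4.12 (cv2) and the standard library are available. Lean on these libraries where they do the work, as an engineer would, in place of code of your own. Each camera call takes 0.05 s, during which the arm holds its last target. There are 200 camera calls.

## Task

Pick up the hand scanner and aim its window square at the bar-code label on the finished gear unit - the tall one in front of you, with its housing on top of a black rotor, standing in line with two bare housings that bear similar labels. Hold it steady there for about two seconds with the window roughly 10 cm from the label, then lay the scanner back flat on the rubber mat and let go of it. Do not drop the scanner or knock the unit out of place.

Things in the scene. Friction and masses are not known exactly. Their poses are not given: they have to be found in the camera images.
- scanner: hand scanner flat on the mat, 0.13 to 0.25 kg, always on (no trigger). Origin: underside of the grip, within 5 mm of the centre of mass; x out of the window, z up. Grip: grey bar 36 mm wide (y), 40 high, x = -66 to +26 mm; take it from above across its width at the origin. Head: black, 56 wide, 46 high, x = 23 to 65 mm; window in its front at x = 68 mm, 23 mm above the underside
- scanner_spot (a point): point on the scanner's beam 100 mm in front of its window: at x = +168, y = 0, z = +23 mm in the scanner's frame, same axes as the scanner. It moves with the scanner; it should lie on the label when scanning
- code_label (a point): face centre of the bar-code label (44 mm square) on the finished gear unit: 234 mm tall, light housing on a black 75 mm rotor, label 188 mm above the bench. z up, x points into the label; it faces the robot, turned up to 20 degrees. The two bare housings (89 mm tall) bear like labels 43 mm up and are not wanted. They and the unit swap places
- mat: fixed flat rubber mat on the bench, 200 mm (its x) by 140 mm (y), 3 mm thick; origin at the centre of its underside, on the bench
Not all that is in view belongs to the job. Several things look just like the scanner: the one meant starts farthest to the robot's left.

How it is judged:
By the outcome, as a careful person would: the job done as asked, in the order asked, and still so for the second after the job is handed in, with the robot touching nothing.
It also fails if it takes over 51 s, if anything falls off the work surface, if the arm or the gripper's body presses on something with over 40 N, if the wrist force passes 120 N, or if a joint passes its speed limit or range.

## Working session

There is one attempt and no reset: what is moved stays moved. The work goes in short steps, each a Python script; the robot and the scene stay as the last script left them, time stands still between calls to the robot, and variables do not carry over. Pictures are saved under pics/ and viewed, at most 10 in all, crops included, and the job is handed in when it is done.

```bash
mkdir -p pics; python3 - <<'E'
from station import r
import cv2,pickle
d={}
for n in("scene","top","wrist"):
    s=r.snapshot(n);d[n]=s;cv2.imwrite(f"pics/{n}0.png",cv2.resize(s["frame"][:,:,::-1],(800,600),interpolation=cv2.INTER_CUBIC))
    print(n,s["fx"],s["R"].round(3).tolist() if hasattr(s["R"],'round') else s["R"],s["t"],s["dist_coeffs"])
pickle.dump(d,open("d0.pkl","wb"));print(r.sense()["clock"])
E
```

```text
scene 455.4395717859851 [[0.595, -0.804, 0.013], [-0.546, -0.416, -0.727], [0.59, 0.425, -0.687]] [-0.35020831  0.35409406  0.75907252] [-0.02875061  0.          0.          0.          0.        ]
top 505.10618754620367 [[0.018, -1.0, 0.006], [-0.999, -0.018, -0.043], [0.043, -0.005, -0.999]] [-0.04650442  0.51153847  1.4637208 ] [-0.05849773  0.          0.          0.          0.        ]
wrist 338.3674966451662 [[0.365, 0.931, -0.003], [0.9, -0.352, 0.257], [0.238, -0.096, -0.966]] [-0.59929556 -0.03039522  0.39010342] [-0.0498823  0.         0.         0.         0.       ]
0.15
```

View pics/scene0.png

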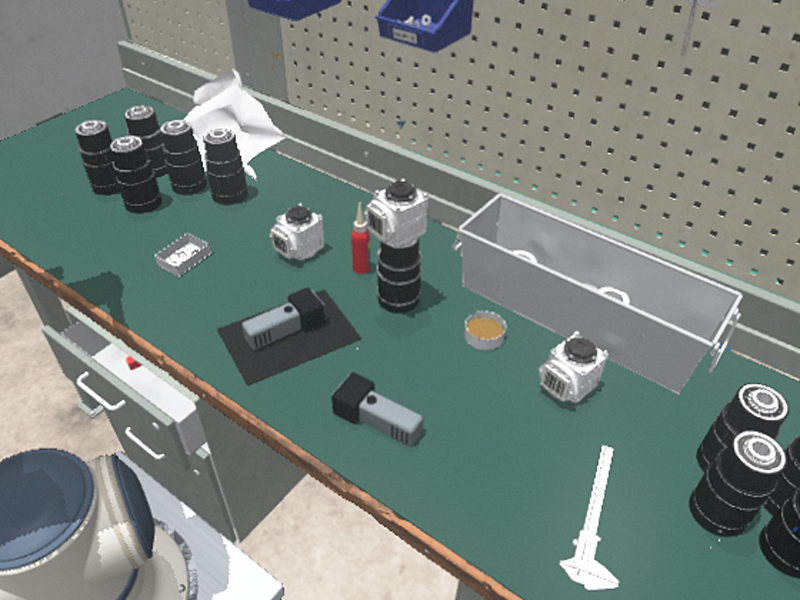

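View pics/top0.png

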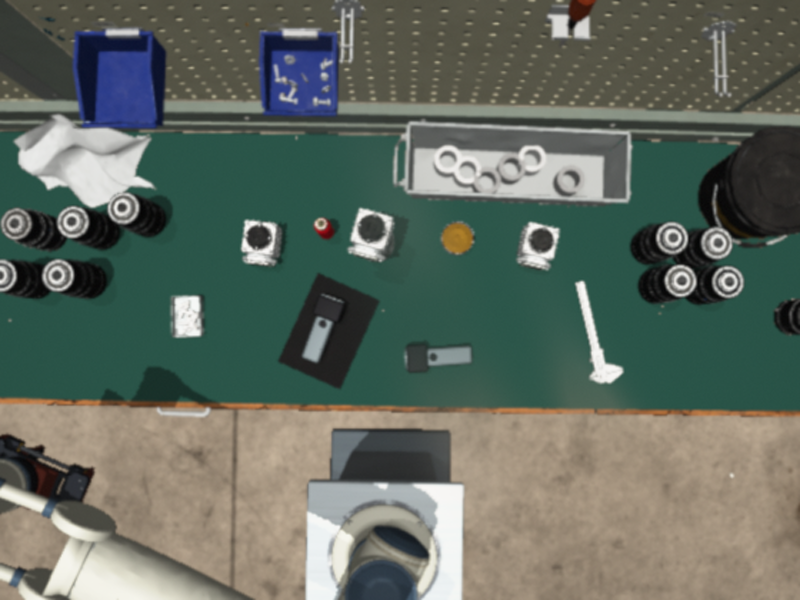

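The target scanner is on the mat, at top (323,328) and scene (285,320). The finished unit is the middle one, at top (372,235) and scene (400,245). I'll enlarge both.

```bash
cat > h.py <<'E'
import numpy as np,cv2
def ray(s,uv):
    K=np.array([[s["fx"],0,s["cx"]],[0,s["fy"],s["cy"]],[0,0,1.]])
    p=cv2.undistortPoints(np.array([[uv]],float),K,np.array(s["dist_coeffs"],float))[0,0]
    R=np.array(s["R"]);return -R.T@np.array(s["t"]),R.T@np.array([*p,1.])
def onz(s,uv,z):
    c,d=ray(s,uv);return c+d*(z-c[2])/d[2]
def proj(s,X):
    K=np.array([[s["fx"],0,s["cx"]],[0,s["fy"],s["cy"]],[0,0,1.]])
    return cv2.projectPoints(np.atleast_2d(X).astype(float),cv2.Rodrigues(np.array(s["R"]))[0],np.array(s["t"],float),K,np.array(s["dist_coeffs"],float))[0][:,0]
def tri(obs):
    A=np.zeros((3,3));b=np.zeros(3)
    for s,uv in obs:
        c,d=ray(s,uv);d/=np.linalg.norm(d);P=np.eye(3)-d[:,None]*d;A+=P;b+=P@c
    return np.linalg.solve(A,b)
def crop(f,x,y,w,h,k):return cv2.resize(f[y:y+h,x:x+w,::-1],None,fx=k,fy=k,interpolation=cv2.INTER_CUBIC)
E
python3 - <<'E'
import pickle,cv2,numpy as np
from h import *
d=pickle.load(open("d0.pkl","rb"))
a=crop(d["top"]["frame"],190,140,90,140,4)   # 360x560
b=crop(d["scene"]["frame"],240,120,70,100,6) #420x600
b=b[:560];cv2.imwrite("pics/c1.png",np.hstack([a,b]))
E
```

```text
(no output)
```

View pics/c1.png

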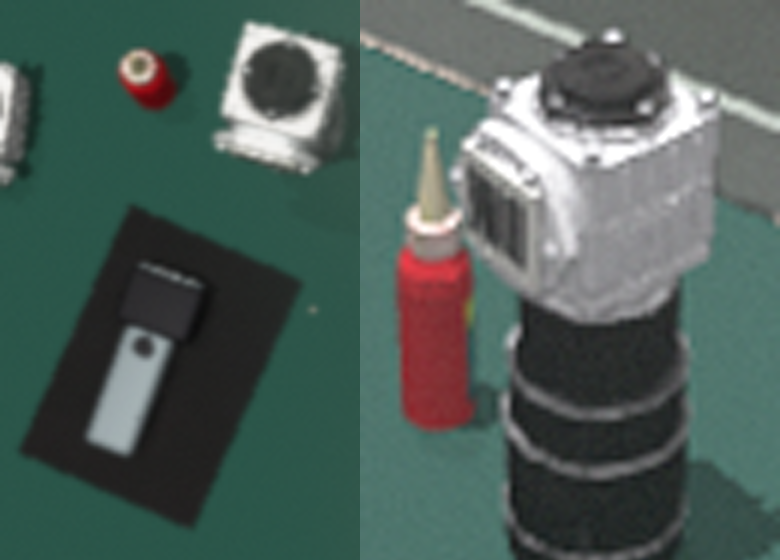

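```bash
python3 - <<'E'
import pickle,numpy as np
from h import *
from station import r
d=pickle.load(open("d0.pkl","rb"));T=d["top"];S=d["scene"]
t=lambda x,y,z:onz(T,(190+(x)/4,140+(y)/4),z)
s=lambda x,y,z:onz(S,(240+(x-360)/6,120+y/6),z)
a=lambda v:np.degrees(np.arctan2(v[1],v[0])).round(1)
R=t(109,447,.043);F=t(147,331,.043);print("rear",R,"front",F,"len",np.linalg.norm(F-R),"yaw",a(F-R),"orig",R+(F-R)*66/89)
m=[t(x,y,.003) for x,y in[(132,206),(302,283),(194,528),(22,452)]];print("mat",np.mean(m,0),a(m[0]-m[3]),a(m[1]-m[2]))
L=s(468,190,.188);Q=s(537,241,.188);print("label",s(502,215,.188),L,Q,np.linalg.norm(L-Q),"into",a(L-Q)-90)
e=t(308,170,.2)-t(215,148,.2);print("top flange edge into",a(e)+90,np.linalg.norm(e),t(262,159,.2))
e=t(343,48,.225)-t(247,25,.225);print("back edge",a(e)+90)
print(r.sense()["orientation"])
E
```

```text
rear [0.39831366 0.15169681 0.043     ] front [0.48142865 0.12644347 0.043     ] len 0.08686675364246647 yaw -16.9 orig [0.4599495  0.13296961 0.043     ]
mat [0.45617318 0.11884101 0.003     ] -22.8 -22.7
label [0.59283617 0.04014567 0.188     ] [0.59744227 0.05953908 0.188     ] [0.58807477 0.02052755 0.188     ] 0.040120441278316404 into -13.5
top flange edge into -12.299999999999997 0.061051675313274566 [0.5889993  0.03860712 0.2       ]
back edge -12.5
[-1.79915862e+02 -5.85975459e-03  1.58639170e+02]
```

```bash
python3 - <<'E'
from station import r
import cv2,pickle,numpy as np
r.reach([0.460,0.133,0.36],[180,0,163.1])
s=r.snapshot("wrist");pickle.dump(s,open("d1.pkl","wb"))
cv2.imwrite("pics/w1.png",cv2.resize(s["frame"][:,:,::-1],(800,600),interpolation=cv2.INTER_CUBIC))
q=r.sense();print(q["clock"],q["tcp_pos"],q["joints"],-np.array(s["R"]).T@s["t"])
E
```

```text
1.9917 [0.45993595 0.13375228 0.36014922] [ 1.21394820e+01 -1.38264879e+01  9.31254689e+01  1.40749764e-02
  1.00686350e+02 -6.10265704e+01] [0.3926362  0.15451205 0.33960404]
```

View pics/w1.png

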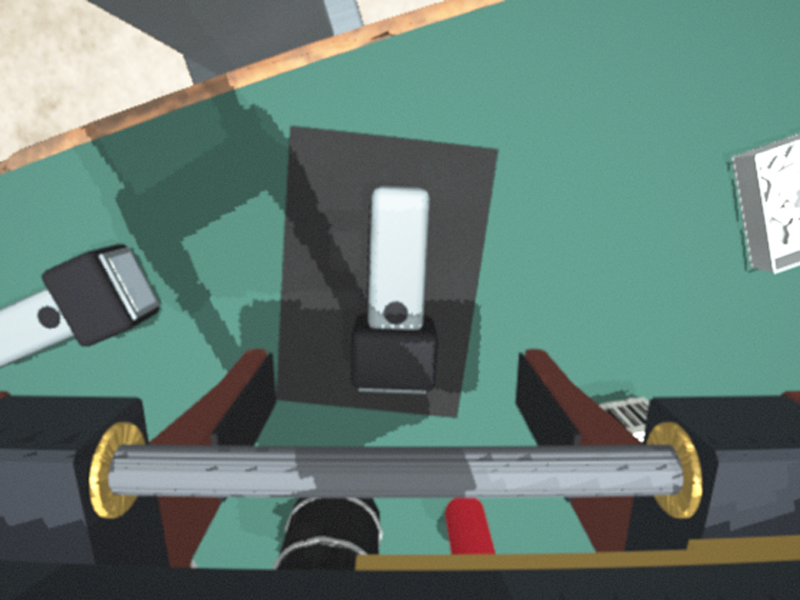

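Wrist view: the scanner sits between the fingers. The grip midline runs from (400,187) at the rear to (396,329) at the head.

```bash
python3 - <<'E'
from station import r
import pickle,numpy as np
from h import *
s=pickle.load(open("d1.pkl","rb"))
p=lambda x,y,z=.043:onz(s,(x*.7,y*.7),z)
R=p(400,187);F=p(396,329);v=F-R;yaw=np.degrees(np.arctan2(v[1],v[0]))
o=R+v/np.linalg.norm(v)*.066
print("R",R,"len",np.linalg.norm(v),"yaw",yaw,"orig",o)
assert abs(yaw+17)<4 and np.hypot(o[0]-.46,o[1]-.133)<.01
Y=[180,0,yaw+180]
r.reach([o[0],o[1],.28],Y)
r.servo_line([o[0],o[1],.190],speed=.12)
print(r.sense()["contact_force"]);r.grab(25)
q=r.sense();print(q["opening"],q["gripper_force"],q["tcp_pos"],q["orientation"])
r.servo_line([o[0],o[1],.36],speed=.15)
q=r.sense();print(q["opening"],q["gripper_force"],q["tcp_pos"],q["contact_force"],q["torque"],q["clock"])
pickle.dump((o,yaw),open("g.pkl","wb"))
for n in("scene","wrist"):
    s=r.snapshot(n);pickle.dump(s,open(f"d2{n}.pkl","wb"))
    cv2.imwrite(f"pics/{n}2.png",s["frame"][:,:,::-1])
E
python3 -c "
import cv2,numpy as np
cv2.imwrite('pics/c2.png',np.hstack([cv2.resize(cv2.imread('pics/%s2.png'%n),(400,300)) for n in('scene','wrist')]))"
```

```text
R [0.39867255 0.15551289 0.043     ] len 0.08895584751171011 yaw -18.394229604407517 orig [0.46130046 0.13468636 0.043     ]
[ 0.28931674 -0.69394876  0.79502654]
0.036000047589754315 24.929379522800446 [0.46127579 0.13464306 0.18993687] [-1.79990466e+02 -5.96567816e-03  1.61605631e+02]
0.03589126896639964 24.928612411022186 [0.46120955 0.13465465 0.35869694] [-0.11948116  0.07280897 -1.61686317] [-0.04492463  0.0208312   0.00953779] 5.4417
```

View pics/c2.png

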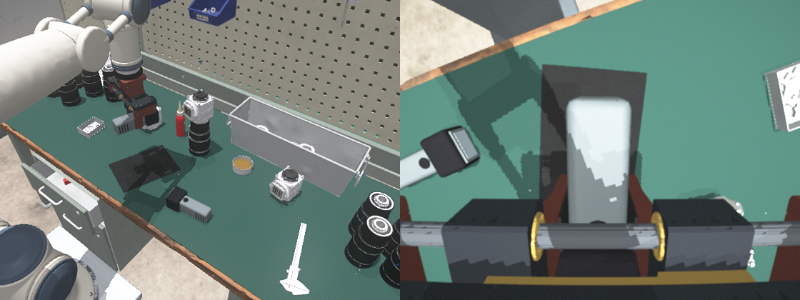

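```bash
python3 - <<'E'
from station import r
import pickle,numpy as np
from h import *
y=-12.5;c=np.cos(np.radians(y));n=np.sin(np.radians(y))
P=[.5925-.168*c,.0398-.168*n,.352]
r.servo_line(P,[180,0,180+y],speed=.08)
r.wait(.5);q=r.sense();print(q["tcp_pos"],q["orientation"],q["clock"])
s=r.snapshot("scene");t=r.snapshot("top");pickle.dump((s,t),open("d3.pkl","wb"))
print(proj(s,[.5925,.0398,.188]),proj(t,[.5925,.0398,.188]))
cv2.imwrite("pics/c3.png",np.hstack([crop(s["frame"],210,110,100,140,4),crop(t["frame"],210,120,100,140,4)]))
E
```

```text
[0.42850914 0.07623653 0.35196415] [-1.79997899e+02 -4.06094679e-03  1.67508879e+02] 7.0333
[[263.69788721 155.96337741]] [[255.3008067  178.89900836]]
```

View pics/c3.png

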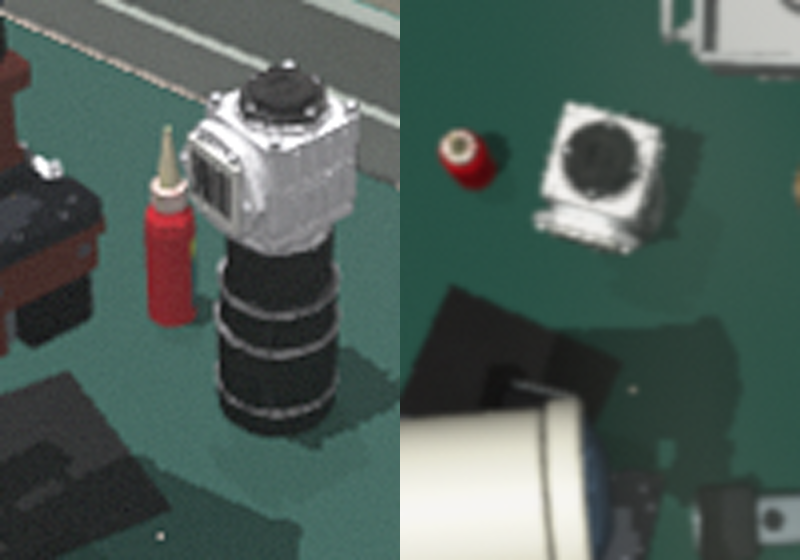

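The head is in front of the label, at crop (20–92, 260–345). I'll compare its predicted outline with the picture.

```bash
python3 - <<'E'
import pickle,numpy as np
from h import *
s,t=pickle.load(open("d3.pkl","rb"))
y=np.radians(-12.5);M=np.array([[np.cos(y),-np.sin(y),0],[np.sin(y),np.cos(y),0],[0,0,1]])
o=np.array([.42851,.07624,.165]);g=s["frame"].copy()
g=cv2.resize(g[100:260,200:310],None,fx=5,fy=5,interpolation=cv2.INTER_CUBIC)[:,:,::-1].copy()
def poly(P,col):
    u=((proj(s,o+np.array(P)@M.T)-[200,100]+.5)*5).astype(np.int32);cv2.polylines(g,[u],True,col,1);print(u.tolist())
poly([[.066,a,b] for a,b in((-.028,0),(.028,0),(.028,.046),(-.028,.046))],(0,255,255))
poly([[.023,-.028,0],[.066,-.028,0],[.066,-.028,.046],[.023,-.028,.046]],(0,255,255))
poly([[.168,a,b] for a,b in((-.022,.001),(.022,.001),(.022,.045),(-.022,.045))],(0,0,255))
cv2.imwrite("pics/c4.png",g[:600])
E
```

```text
[[176, 451], [97, 386], [89, 300], [170, 364]]
[[91, 496], [176, 451], [170, 364], [83, 408]]
[[353, 345], [289, 299], [288, 218], [353, 263]]
```

View pics/c4.png

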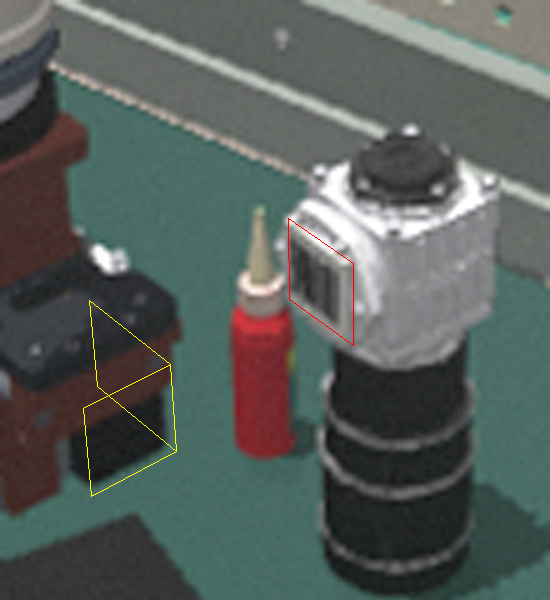

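The label outline fits, but the head appears about 2–3 px off prediction. I'll check it brightened and from the wrist camera.

```bash
python3 - <<'E'
import pickle,numpy as np
from h import *
from station import r
s,t=pickle.load(open("d3.pkl","rb"));w=r.snapshot("wrist");pickle.dump(w,open("d4.pkl","wb"))
y=np.radians(-12.5);M=np.array([[np.cos(y),-np.sin(y),0],[np.sin(y),np.cos(y),0],[0,0,1]])
o=np.array([.42851,.07624,.165])
g=cv2.resize(s["frame"][150:210,190:240],None,fx=8,fy=8,interpolation=cv2.INTER_CUBIC)[:,:,::-1]
g=(255*(g/255.)**.45).astype(np.uint8)
def poly(g,s,P,off,k):
    u=((proj(s,o+np.array(P)@M.T)-off+.5)*k).astype(np.int32);cv2.polylines(g,[u],True,(0,255,255),1)
poly(g,s,[[.066,a,b] for a,b in((-.028,0),(.028,0),(.028,.046),(-.028,.046))],[190,150],8)
poly(g,s,[[.023,-.028,0],[.066,-.028,0],[.066,-.028,.046],[.023,-.028,.046]],[190,150],8)
h=cv2.resize(w["frame"][120:360,210:370],None,fx=2,fy=2,interpolation=cv2.INTER_CUBIC)[:,:,::-1].copy()
poly(h,w,[[-.066,-.018,.04],[-.066,.018,.04],[.0,.018,.04],[.0,-.018,.04]],[210,120],2)
poly(h,w,[[-.066,-.018,.0],[-.066,.018,.0],[-.066,.018,.04],[-.066,-.018,.04]],[210,120],2)
cv2.imwrite("pics/c5.png",np.hstack([g,h]))
E
```

```text
(no output)
```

View pics/c5.png

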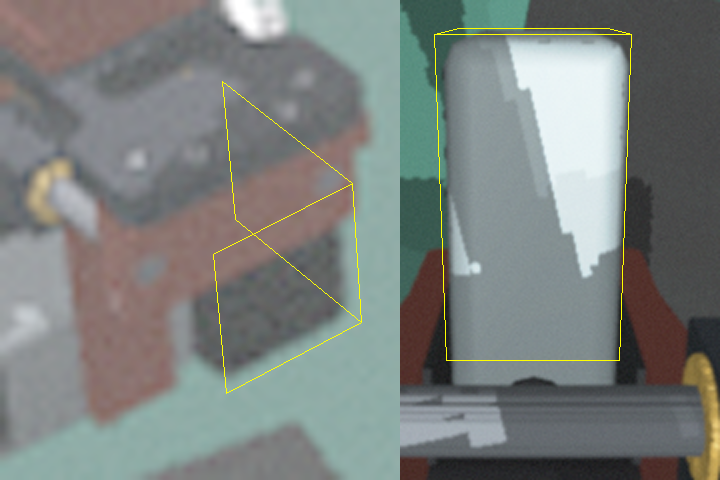

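```bash
python3 - <<'E'
import pickle,numpy as np
from h import *
s,t=pickle.load(open("d3.pkl","rb"))
y=np.radians(-12.5);M=np.array([[np.cos(y),-np.sin(y),0],[np.sin(y),np.cos(y),0],[0,0,1]])
o=np.array([.42851,.07624,.165])
P=np.array([[-.010,-.0315,.005],[.010,-.0315,.005],[-.01,-.018,.005],[.066,-.028,0],[.066,-.028,.01],[.066,-.028,-.01],[.056,-.028,0],[.066,-.018,0]])
print(((proj(s,o+P@M.T)-[190,150]+.5)*8).round().tolist())
E
```

```text
[[125.0, 443.0], [191.0, 408.0], [95.0, 415.0], [362.0, 323.0], [360.0, 293.0], [364.0, 352.0], [331.0, 339.0], [339.0, 304.0]]
```

```bash
python3 - <<'E'
import pickle,numpy as np
from h import *
d=pickle.load(open("d0.pkl","rb"));T=d["top"];S=d["scene"]
t=lambda x,y,z:onz(T,(190+(x)/4,140+(y)/4),z)
for c in(0,1):print("label z=.188 corr",c,onz(S,np.array([263.67,155.83])+c*np.array([2.5,2.4]),.188))
for z in(.2,.21,.22):print("top edge",z,t(262,159,z))
print("top-camera/scene mat corners")
for a,b in zip([(22,452),(132,206),(302,283),(194,528)],[(218,333),(320,291),(360,338),(247,382)]):
    print(t(*a,.003)[:2].round(4),onz(S,np.array(b)*.7,.003)[:2].round(4))
# triangulate housing top cap features: black cap centre
print("cap tri",tri([(T,(190+280/4,140+78/4)),(S,(240+(605-360)/6,120+75/6))]))
w=pickle.load(open("d1.pkl","rb"))
print("wrist mat",[onz(w,np.array(b)*.7,.003)[:2].round(4).tolist() for b in[(498,150),(457,416),(278,400),(290,127)]])
E
```

```text
label z=.188 corr 0 [0.59285031 0.04014735 0.188     ]
label z=.188 corr 1 [0.58923152 0.03048756 0.188     ]
top edge 0.2 [0.5889993  0.03860712 0.2       ]
top edge 0.21 [0.58790937 0.038079   0.21      ]
top edge 0.22 [0.58681943 0.03755088 0.22      ]
top-camera/scene mat corners
[0.392  0.2204] [0.3881 0.2162]
[0.5741 0.1439] [0.5688 0.1501]
[0.5196 0.0178] [0.5219 0.0215]
[0.339  0.0932] [0.3432 0.1017]
cap tri [0.6366663  0.02674239 0.23088103]
wrist mat [[0.3952, 0.2253], [0.5762, 0.1484], [0.5236, 0.021], [0.341, 0.0972]]
```

Camera disagreement is only a few mm, well within the 44 mm label. Next I nudge to the consensus position, hold, and put the scanner back.

```bash
python3 - <<'E'
from station import r
import pickle,numpy as np
from h import *
o,yaw=pickle.load(open("g.pkl","rb"))
y=-12.5;c=np.cos(np.radians(y));n=np.sin(np.radians(y))
r.servo_line([.591-.168*c,.038-.168*n,.352],[180,0,180+y],speed=.02)
r.wait(3.0);print(r.sense()["tcp_pos"],r.sense()["opening"])
r.servo_line([o[0],o[1],.352],[180,0,180+yaw],speed=.08)
r.servo_line([o[0],o[1],.22],speed=.12)
r.servo_line([o[0],o[1],.1902],speed=.03)
r.wait(.3);q=r.sense();print(q["tcp_pos"],q["contact_force"],q["opening"])
r.let_go();r.wait(.3)
r.servo_line([o[0],o[1],.36],speed=.15)
s=r.snapshot("wrist");t=r.snapshot("scene")
cv2.imwrite("pics/e.png",np.hstack([cv2.resize(x["frame"][:,:,::-1],(400,300)) for x in(s,t)]))
print(r.sense()["clock"])
E
```

```text
[0.42697906 0.07436256 0.35199446] 0.036137343928590686
[0.4613189  0.1346799  0.19027246] [-0.09999046  0.2092491  -1.17488142] 0.036091684611041695
16.7667
```

View pics/e.png

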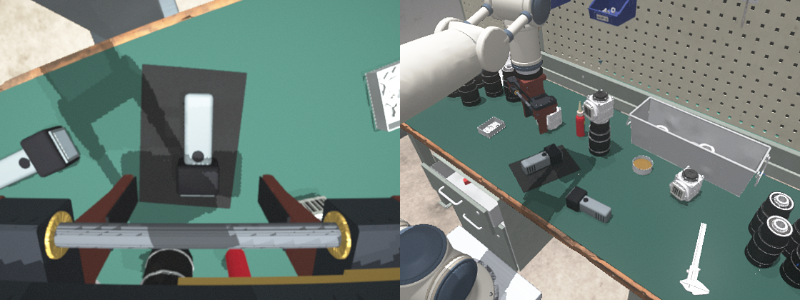

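The scanner is flat on the mat (wrist view 198,145) and released. The unit still stands where it was (scene view 598,125).

```bash
python3 -c "
from station import r
print(r.hand_in())"
```

```text
the job is handed in; nothing more can be done
None
```

I aimed the scanner at the finished unit's label, held it there for 3 s about 10 cm away, laid it back flat on the mat and released it, and handed the job in at about 17 s; aim is good to roughly 5–8 mm on the 44 mm label, as the cameras disagreed by a few mm, and the hand-in returned no verdict.

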